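Press-check a spring scale to its set marker

TASK

Before seed is weighed, check that the spring kitchen scale runs freely: with the fingertips, press down on one bare corner of its square platform, beside the stone dish, until the dial pointer comes level with the brass set marker at the edge of the dial, and hold it there for about one second without pushing the pointer more than two small divisions past the marker. Then let go so that the platform rises all the way back. Leave the dish standing on the platform untouched, and leave the marker, the jar, the spoon rest and the bin alone.

Things in the scene. Friction and masses are not known exactly. Their poses are not given: they have to be found in the camera images.
- scale: White mechanical 2 kg kitchen scale, fixed on a 12 mm tile. Origin: at tile height under the centre of its platform; z up, x from platform to dial. Housing under the platform 184 x 176 mm, 45 mm high. The dial is on a wedge at x = 93 to 193 mm, 176 mm wide, tilted 20 degrees (62 mm high beside the platform, 26 mm at the far edge).
- platform_centre (a point): Centre of the top face of the square steel platform, 170 x 170 x 6 mm, sides along scale x and y, 97 mm above the scale's origin when empty, on a central stem. Sprung: wherever pressed it sinks straight down, level, 15 mm per kg (0.65 N per mm), at most 30 mm, and rises again by itself, damped. This point sinks with it.
- corner_a (a point): Bare spot on the platform's top face in its corner at scale -x, +y, 18 mm in from both edges. Any of the four corners will do.
- corner_b (a point): The same in the corner at scale -x, -y.
- corner_c (a point): The same in the corner at scale +x (dial side), -y.
- corner_d (a point): The same in the corner at scale +x (dial side), +y.
- pointer (a joint): Angle (rad) of the dark needle on the dial: 0 with an empty platform, needle towards scale -y, at the first mark; it turns clockwise seen from above, by way of the platform's direction, 0.1 rad per mm that the platform sinks, 3.0 rad at 2 kg. Small divisions are 0.15 rad (0.1 kg), a longer mark every 0.5 kg. With the dish alone it rests at 0.3 to 0.5 rad.
- marker (a joint): Angle of the brass set marker, rad, with the same zero and direction as the pointer: the pointer is level with it when the two values are equal. Starts between 0.8 and 2.5 and is to stay there.
- pointer_tip (a point): Tip of the needle, 62 mm from the pointer's axis.
- marker_tip (a point): Point in line with the brass tab (9 mm wide, on the dial's edge beyond the marks), 62 mm from the same axis: where the pointer tip is when the two are level.
- dish: Polished dark stone dish, 96 mm across, 26 mm high, about 0.26 kg, loose on the middle of the platform. Origin: centre of its underside.
- seed_jar: White clay seed jar, 126 mm across, 96 mm high, loose on the tile beside the scale. Origin: centre of its underside.
- spoon_rest: Low wooden spoon rest, 150 x 80 x 18 mm, long side along its x, loose on the tile beside the scale. Origin: centre of its underside.
- bin_lip (a point): Middle of the front lip of the clear acrylic tilt-out bin (106 mm wide, 105 mm high) in a small wooden holder on the low adobe pier to the robot's right.
There are look-alikes about, which are no part of the job. What is shaped like the dish but orange or turquoise is not meant.

How it is judged:
On the way, in this order (a step that is already met when the one before it is completed fails the run):
1. the fingers press a corner of the platform, with the pointer held level with the set marker (distance between pointer_tip and marker_tip below 0.011 m and contact force between the fingers and scale above 1 N and (horizontal distance between the grasp point and corner_a below 0.05 m or horizontal distance between the grasp point and corner_b below 0.05 m or horizontal distance between the grasp point and corner_c below 0.05 m or horizontal distance between the grasp point and corner_d below 0.05 m)), for 0.6 s.
2. the platform is let go and the pointer is back at the dish's own weight (value of joint pointer below 0.62 rad and contact force between the fingers and scale below 0.2 N), for 0.2 s.
At the end, for the whole second after the job is handed in: Let go: the pointer rests between 0.2 and 0.62 rad (the dish alone), the dish stands upright within 25 mm of the platform's centre, jar and spoon rest are within 15 mm of their starts. Before that the pointer was held within 11 mm of the marker at its tip for 0.6 s (value of joint pointer between 0.2 and 0.62 rad and velocity of joint pointer between -0.1 and 0.1 rad/s and horizontal distance between dish and platform_centre below 0.025 m and angle between dish's own z axis and vertical below 0.1 rad and linear speed of dish below 0.02 m/s and distance of each of seed_jar, spoon_rest from where it was at the start of the episode below 0.015 m); the robot touches nothing.
It fails at once if the pointer is pushed more than two small divisions past the set marker (x of pointer_tip in the frame of marker_tip below -0.0205 m).
It fails at once if the robot touches the dish (contact force between any of the fingers, the arm and dish above 0.5 N).
It fails at once if the dish is lifted, tipped or pushed out of the middle of the platform (z of dish in the frame of platform_centre above 0.012 m or horizontal distance between dish and platform_centre above 0.025 m or angle between dish's own z axis and vertical above 0.25 rad).
It fails at once if the jar, the spoon rest or the bin is moved (distance of any of seed_jar, spoon_rest from where it was at the start of the episode above 0.015 m or distance of bin_lip from where it was at the start of the episode above 0.02 m).
It fails at once if the set marker is moved (distance of marker_tip from where it was at the start of the episode above 0.005 m).
It also fails if it takes over 35 s, if anything falls off the work surface, if the arm or the gripper's body presses on something with over 40 N, if the wrist force passes 120 N, or if a joint passes its speed limit or range.

ROBOT

A 6-joint arm with a two-finger parallel gripper is mounted at the origin on the work surface. World frame = base frame: x ahead of the robot, y to its left, z up, the work surface at z = 0. Lengths are in m, angles in rad, forces in N, time in s.
With the tool pointing down it reaches from about 0.425 to 0.95 m from the base axis. Payload 3.5 kg.
Tool frame: the origin (TCP) lies at the very end of the fingers, on their centre line; the grasp point (between the pads) lies robot.grasp_offset behind it (robot.grasp_offset is the distance from the TCP to the grasp point, in m); x points along the fingers, y is the direction in which the jaws open and shut, and the axes are right-handed (so a half turn about x gives the same grasp; the last joint's range is limited). The gripper opens to 85 mm and grips with 20 to 120 N. Pads are 22 mm wide; open, the fingers measure 114 mm over their backs; the gripper's body (76 mm by 85 mm) begins 54 mm behind the grasp point. The pads swing forward as they close: fully open they stand 13 mm farther back than shut.
Start: joints at [-1.403, 0.286, 1.577, -0, 1.279, -0.15], TCP at [0.211, -0.641, 0.231] pointing down, gripper open.
Joint ranges: [-2.77, 2.77], [-0.9, 2.22], [0.21, 2.48], [-1.53, 4.67], [0.24, 2.81], [-2.84, 2.84]. Speed limits (rad/s): [2.79, 2.79, 3.14, 3.14, 3.14, 3.14].

INTERFACE

Orientations are given as a unit quaternion [w, x, y, z].
In Python, from station import sensors, snapshot, camera_info, finish_job, robot gives the robot as it stands.
- The arm moves only by the tool play_rows, never from a script. Its argument "increments" is a list of rows, each an object of numbers: "jaw": the opening, from -1 (shut) to 1 (fully open); "x", "y", "z": the shift along the tool's x, y, z in mm; "rx", "ry", "rz": the turn, a rotation vector about the tool's x, y, z in degrees. A call has 1 to 5 rows; each row shifts and turns the pose as measured when the row begins, along the tool's axes as they then stand; what a row does not reach is not made up. A row lasts 1/10 s, in which the tool goes at most 50 mm and 8.59 degrees, less where a joint would pass 70% of its speed; a pose out of reach is approached as far as the arm can. A call is refused whole if a number of a shift passes 50 or a number of a turn 8.59, either way. A call with a gripper value outside its range is refused whole. The fingers move at their own pace and stop on an object; the grip force is fixed at half the most. Time passes only in rows, so rows that do not move let the fingers close. It gives the time, the measured TCP pose, the force and the opening at its end, in the units of the state.
- sensors.get_state(): the state, without advancing time (a new reading comes with each control period).
- snapshot(name): name is "side" or "top" or "wrist"; returns (picture, depth): 420x560x3 uint8, red, green, blue; 420x560 float32, m along the optical axis (not along the pixel's ray), 0 where there is no reading.
- camera_info(name): a dict with "camera_matrix" (3x3 intrinsics, pixels), "eye" and "attitude" of the camera in the world; the wrist camera has in their place "hand_eye" (4x4, takes a point from camera to tool coordinates, whose origin is the TCP and whose axes are the tool frame's). Camera axes: x right, y down, z forward; pixel columns grow to the right and rows downward; lengths in m; the calibration is good to about 2 mm. A picture is of the moment at which its call begins: read the wrist's pose just before it. camera_info takes no time and is no camera call.
- finish_job(): hands the job in, once; it reports no verdict.
The state is a dict: "clock": time; "joint_pos": joint angles; "qd": joint speeds; "joint_torque": joint torques, N m; "ee_pos": TCP position; "tcp_rot": TCP orientation; "force": force on the tool from outside, world axes, zero at the start; "wrist_torque": the same for the moment, N m; "width": finger opening in m.
Only numpy, scipy, OpenCV 4.12 (cv2) and the standard library are available. Lean on these libraries where they do the work, as an engineer would, in place of code of your own. Each camera call takes 0.05 s, during which the arm holds its last target.

## Working session

There is one attempt and no reset: what is moved stays moved. The work goes in short steps, Python scripts to look and compute and a tool call to move; the robot and the scene stay as the last step left them, time stands still between calls to the robot, and variables do not carry over. Pictures are saved under pics/ and viewed, and the job is handed in when it is done.

Besides the shell and the picture viewer there is one more tool, called as name(argument=value, ...) on one line, values as JSON. play_rows: Moves the arm, as the interface text tells. Its arguments: {"type":"object","properties":{"increments":{"type":"array"}},"required":["increments"]}

```bash
mkdir -p pics; ls
python3 - <<'E'
from station import *
import cv2,numpy as np,pickle
s=sensors.get_state();print(s)
d={}
for n in ["side","top","wrist"]:
    p,z=snapshot(n);d[n]=(p,z,camera_info(n));cv2.imwrite(f"pics/{n}0.png",p[:,:,::-1]);print(n,d[n][2])
print(robot.grasp_offset)
pickle.dump((s,d),open("d0.pkl","wb"))
E
```

```text
pics
{'clock': 0.0, 'joint_pos': array([-1.40300131e+00,  2.87183958e-01,  1.57815148e+00, -4.07992062e-05,
        1.27862472e+00, -1.49985295e-01]), 'qd': array([ 5.75697112e-05, -3.59740504e-04,  3.40212412e-04, -1.52556365e-04,
       -1.61335753e-03,  6.50187223e-05]), 'joint_torque': array([ 1.46029692e-03, -4.05971789e+01, -2.92630059e+01, -4.76533671e-05,
        5.76057384e-03, -1.23283730e-06]), 'ee_pos': array([ 0.21082745, -0.64054255,  0.22994881]), 'tcp_rot': array([-0.11104731, -0.6981773 , -0.11272108,  0.69821982]), 'force': array([ 0.31200396, -0.21572488,  0.56646251]), 'wrist_torque': array([0.01607837, 0.01276858, 0.01742078]), 'width': 0.08555396455517694}
side {'camera_matrix': array([[390.05575392,   0.        , 278.34134752],
       [  0.        , 390.05575392, 208.8576934 ],
       [  0.        ,   0.        ,   1.        ]]), 'eye': array([-0.2420743 ,  0.88378652,  0.78901141]), 'attitude': array([ 0.1911365 , -0.32028081,  0.80607615, -0.45948698])}
top {'camera_matrix': array([[462.46525788,   0.        , 287.38147077],
       [  0.        , 462.46525788, 205.42970714],
       [  0.        ,   0.        ,   1.        ]]), 'eye': array([0.45196624, 0.06139768, 1.48018067]), 'attitude': array([-0.0240546 ,  0.70860885, -0.70491711,  0.01966572])}
wrist {'camera_matrix': array([[302.59050763,   0.        , 280.24288594],
       [  0.        , 302.59050763, 210.87285963],
       [  0.        ,   0.        ,   1.        ]]), 'hand_eye': array([[-5.13785151e-06, -3.06824554e-01,  9.51766092e-01,
        -1.43642929e-01],
       [ 9.99999907e-01,  4.08581973e-04,  1.37114396e-04,
        -8.60385877e-04],
       [-4.30944530e-04,  9.51766004e-01,  3.06824523e-01,
        -7.86277053e-02],
       [ 0.00000000e+00,  0.00000000e+00,  0.00000000e+00,
         1.00000000e+00]])}
0.0187
```

View pics/top0.png

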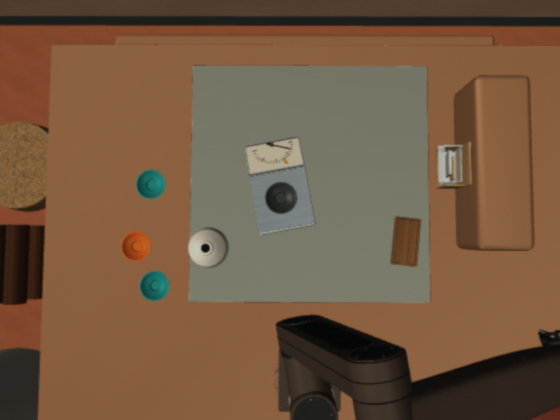

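View pics/side0.png

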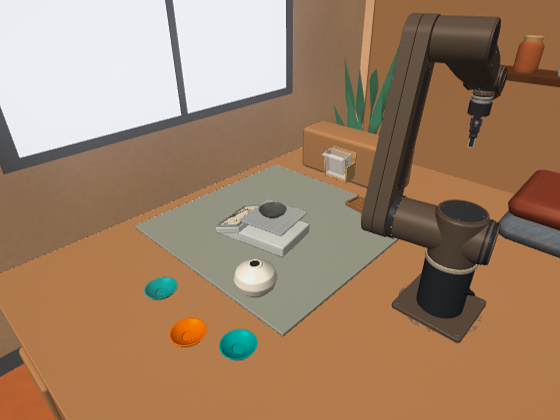

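View pics/wrist0.png

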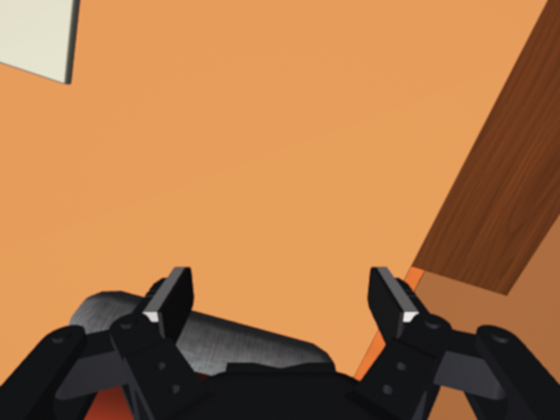

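The top view shows the white scale at about (280,185): platform centred near (282,198) with the dark dish on it, and the dial above it, so scale x points along world +x. The jar is at (208,247), the spoon rest at (405,241), the bin at (453,165). The turquoise and orange bowls at (151,184), (136,246) and (154,286) are off the tile, so they are look-alikes. Next I'll enlarge the scale and measure it.

```bash
cat > h.py <<'E'
import numpy as np,cv2
from scipy.spatial.transform import Rotation as R
def rot(q): return R.from_quat([q[1],q[2],q[3],q[0]]).as_matrix()
def cam(info,s=None):
    if 'hand_eye' in info:
        T=np.eye(4);T[:3,:3]=rot(s['tcp_rot']);T[:3,3]=s['ee_pos'];T=T@info['hand_eye'];return T[:3,:3],T[:3,3]
    return rot(info['attitude']),info['eye']
def plane(uv,info,z,s=None):
    A,e=cam(info,s);K=info['camera_matrix']
    r=np.linalg.inv(K)@[uv[0],uv[1],1];r=A@r
    return e+r*(z-e[2])/r[2]
def proj(P,info,s=None):
    A,e=cam(info,s);p=info['camera_matrix']@(A.T@(np.asarray(P)-e));return p[:2]/p[2]
E
python3 - <<'E'
import pickle;from h import *
s,d=pickle.load(open('d0.pkl','rb'))
p,z,i=d['top']
print(rot(s['tcp_rot']))
c=p[125:245,235:330]
cv2.imwrite('pics/c1.png',cv2.resize(c[:,:,::-1],None,fx=5,fy=5,interpolation=cv2.INTER_CUBIC))
# depth
for uv in [(260,225),(305,220),(300,178),(256,183),(282,198),(250,260),(350,250),(405,241),(210,235),(275,145),(274,170)]:
    A,e=cam(i);P=e+A@(np.linalg.inv(i['camera_matrix'])@[uv[0],uv[1],1]*z[uv[1],uv[0]]);print(uv,P.round(4))
# platform mask by depth height
vv,uu=np.mgrid[0:420,0:560];rays=np.stack([uu,vv,np.ones_like(uu)],-1)@np.linalg.inv(i['camera_matrix']).T
W=e+(rays*z[...,None])@A.T
m=((W[...,2]>.095)&(W[...,2]<.16)&(abs(uu-282)<50)&(abs(vv-195)<50)).astype(np.uint8)
cs,_=cv2.findContours(m,0,1);cn=max(cs,key=cv2.contourArea);r=cv2.minAreaRect(cn);print(r)
b=cv2.boxPoints(r);print([plane(q,i,.105).round(4) for q in b], plane(r[0],i,.105))
E
```

```text
[[-4.33916130e-04  3.12469474e-01 -9.49927702e-01]
 [ 2.32773328e-03 -9.49924903e-01 -3.12469616e-01]
 [-9.99997197e-01 -2.34676394e-03 -3.15157857e-04]]
(260, 225) [0.4784 0.1513 0.1039]
(305, 220) [0.494  0.0175 0.1021]
(300, 178) [0.6187 0.033  0.1109]
(256, 183) [0.6037 0.1643 0.1058]
(282, 198) [0.5586 0.0862 0.1133]
(250, 260) [0.3697 0.1877 0.0149]
(350, 250) [ 0.4029 -0.1274  0.0157]
(405, 241) [ 0.4322 -0.3     0.0185]
(210, 235) [0.4479 0.3014 0.0945]
(275, 145) [0.7298 0.1103 0.0481]
(274, 170) [0.6469 0.1118 0.0781]
((281.7480163574219, 199.364013671875), (56.61724853515625, 56.97502136230469), 79.69515228271484)
[array([0.6229, 0.1865, 0.105 ]), array([0.6544, 0.0189, 0.105 ]), array([ 0.4878, -0.0117,  0.105 ]), array([0.4567, 0.1547, 0.105 ])] [0.5551318 0.0870649 0.105    ]
```

View pics/c1.png

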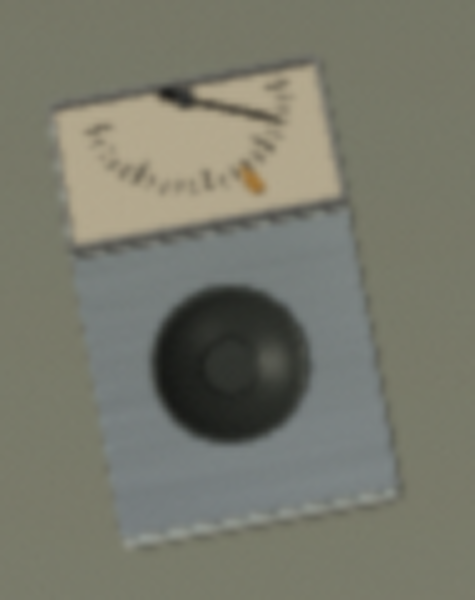

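```bash
cat >> h.py <<'E'
C=np.array([.5551,.0871]);ang=np.deg2rad(10.35)
X=np.array([np.cos(ang),np.sin(ang)]);Y=np.array([-X[1],X[0]])
O=np.array([C[0],C[1],.012]);X3=np.r_[X,0];Y3=np.r_[Y,0]
def dial(uv,info,s=None):
    # ray onto dial plane; returns (d along slope from x=93, scale y)
    A,e=cam(info,s);r=A@np.linalg.inv(info['camera_matrix'])@[uv[0],uv[1],1]
    n=X3*np.sin(np.deg2rad(20))+np.array([0,0,1])*np.cos(np.deg2rad(20))
    P0=O+X3*.093+np.array([0,0,.062]);P=e+r*(n@(P0-e))/(n@r)
    u=X3*np.cos(np.deg2rad(20))-np.array([0,0,1])*np.sin(np.deg2rad(20))
    return np.array([(P-P0)@u,(P-P0)@Y3])
def angle(q,c): return np.arctan2(c[0]-q[0],-(q[1]-c[1]))
E
python3 - <<'E'
import pickle;from h import *
s,d=pickle.load(open('d0.pkl','rb'));i=d['top'][2]
f=lambda x,y:dial((235+x/5,125+y/5),i)
ax=f(175,96);
for n,q in dict(tip=f(277,121),mark=f(252,180),first=f(278,83),last=f(96,130),mid=f(207,180)).items(): print(n,q.round(4),np.hypot(*(q-ax)).round(4),angle(q,ax).round(3))
print(ax)
for n,a,b in [('a',-1,1),('b',-1,-1),('c',1,-1),('d',1,1)]: print(n,C+.067*(a*X+b*Y))
E
```

```text
tip [ 0.0648 -0.0536] 0.0674 0.472
mark [ 0.0266 -0.0315] 0.0786 1.066
first [ 0.0917 -0.0587] 0.0653 0.057
last [0.081  0.0588] 0.0543 2.874
mid [ 0.0321 -0.0042] 0.0642 1.404
[0.09539415 0.00645072]
a [0.47715291 0.14097255]
b [0.50122745 0.00915291]
c [0.63304709 0.03322745]
d [0.60897255 0.16504709]
```

play_rows(increments=[{"y": -31,"z": -38,"jaw": -1},{"y": -31,"z": -38,"jaw": -1},{"y": -31,"z": -38,"jaw": -1},{"y": -31,"z": -38,"jaw": -1},{"y": -31,"z": -38,"jaw": -1}])

```text
validation failed for argument at $.in...
```

play_rows(increments=[{"jaw": -1.0,"x": 0,"y": -31,"z": -38,"rx": 0,"ry": 0,"rz": 0},{"jaw": -1.0,"x": 0,"y": -31,"z": -38,"rx": 0,"ry": 0,"rz": 0},{"jaw": -1.0,"x": 0,"y": -31,"z": -38,"rx": 0,"ry": 0,"rz": 0},{"jaw": -1.0,"x": 0,"y": -31,"z": -38,"rx": 0,"ry": 0,"rz": 0},{"jaw": -1.0,"x": 0,"y": -31,"z": -38,"rx": 0,"ry": 0,"rz": 0}])

```text
clock: 0.65
ee_pos: [0.3422, -0.4326, 0.2267]
tcp_rot: [-0.106, -0.698, -0.11, 0.699]
force: [0.1, -0.3, -0.5]
width: 0.0126
```

play_rows(increments=[{"jaw": -1.0,"x": 0,"y": -31,"z": -38,"rx": 0,"ry": 0,"rz": 0},{"jaw": -1.0,"x": 0,"y": -31,"z": -38,"rx": 0,"ry": 0,"rz": 0},{"jaw": -1.0,"x": 0,"y": -31,"z": -38,"rx": 0,"ry": 0,"rz": 0},{"jaw": -1.0,"x": 0,"y": -31,"z": -38,"rx": 0,"ry": 0,"rz": 0},{"jaw": -1.0,"x": 0,"y": -31,"z": -38,"rx": 0,"ry": 0,"rz": 0}])

```text
clock: 1.15
ee_pos: [0.4768, -0.2219, 0.2265]
tcp_rot: [-0.105, -0.699, -0.109, 0.699]
force: [0.0, -0.6, -0.0]
width: 0.0001
```

play_rows(increments=[{"jaw": -1.0,"x": 0,"y": -31,"z": -38,"rx": 0,"ry": 0,"rz": 0},{"jaw": -1.0,"x": 0,"y": -31,"z": -38,"rx": 0,"ry": 0,"rz": 0},{"jaw": -1.0,"x": 0,"y": -31,"z": -38,"rx": 0,"ry": 0,"rz": 0},{"jaw": -1.0,"x": 0,"y": -20,"z": -30,"rx": 0,"ry": 0,"rz": 0},{"jaw": -1.0,"x": 0,"y": 0,"z": 0,"rx": 0,"ry": 0,"rz": 0}])

```text
clock: 1.65
ee_pos: [0.5826, -0.0609, 0.2262]
tcp_rot: [-0.107, -0.698, -0.112, 0.699]
force: [-0.1, 0.2, 0.5]
width: -0.0
```

```bash
cat > look.py <<'E'
import sys,pickle;from h import *;from station import *
n=sys.argv[1];s=sensors.get_state();print(s['clock'],s['ee_pos'].round(4),s['force'].round(2),s['width'])
p,z=snapshot('wrist');pickle.dump((s,p,z,camera_info('wrist')),open(f'w{n}.pkl','wb'));cv2.imwrite(f'pics/w{n}.png',p[:,:,::-1])
E
python3 look.py 1
```

```text
1.65 [ 0.5826 -0.0609  0.2262] [-0.07  0.23  0.52] -2.6207054464283877e-05
```

View pics/w1.png

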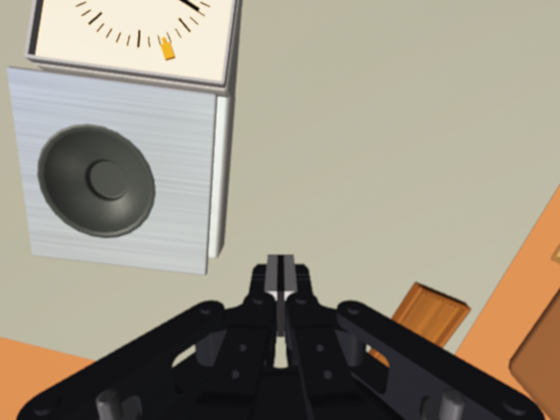

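Wrist view: platform corners at about (10,67), (216,95), (205,273) and (33,255), dish at (97,180), and the brass marker at (167,48) with the dial partly cut off at the top. I'll check these against the top-camera estimate.

Run:
```python
import pickle;from h import *
s,p,z,i=pickle.load(open('w1.pkl','rb'))
P=np.array([plane(q,i,.105,s) for q in [(10,67),(216,95),(205,273),(33,255)]]);print(P.round(4),P.mean(0).round(4))
print([np.linalg.norm(P[k]-P[k-1]).round(4) for k in range(4)], np.rad2deg(np.arctan2(*(P[1]-P[2])[[1,0]])))
```

```text
[[ 0.624   0.1819  0.105 ]
 [ 0.6543  0.0193  0.105 ]
 [ 0.4914 -0.0106  0.105 ]
 [ 0.4586  0.153   0.105 ]] [0.5571 0.0859 0.105 ]
[np.float64(0.1679), np.float64(0.1654), np.float64(0.1657), np.float64(0.1669)] 10.414923724331695
```

play_rows(increments=[{"jaw": -1.0,"x": 0,"y": -35,"z": -35,"rx": 0,"ry": 0,"rz": 0},{"jaw": -1.0,"x": 10,"y": -35,"z": -35,"rx": 0,"ry": 0,"rz": 0},{"jaw": -1.0,"x": 30,"y": -3,"z": -6,"rx": 0,"ry": 0,"rz": 0},{"jaw": -1.0,"x": 30,"y": 0,"z": 0,"rx": 0,"ry": 0,"rz": 0},{"jaw": -1.0,"x": 0,"y": 0,"z": 0,"rx": 0,"ry": 0,"rz": 0}])

```text
clock: 2.2
ee_pos: [0.6312, 0.0264, 0.1549]
tcp_rot: [-0.106, -0.698, -0.109, 0.7]
force: [-0.3, -0.3, -0.8]
width: -0.0001
```

```bash
python3 look.py 2
```

```text
2.2 [0.6312 0.0264 0.1549] [-0.31 -0.33 -0.75] -5.498260107047355e-05
```

View pics/w2.png

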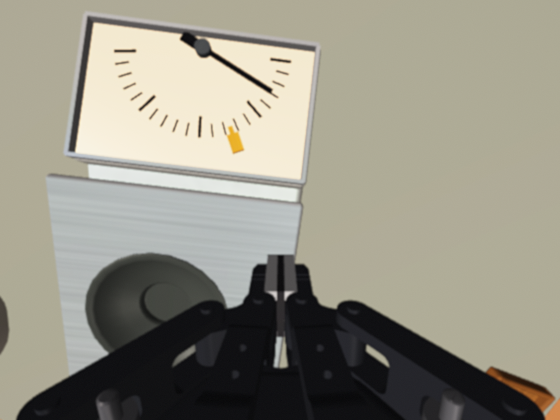

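Wrist view: the dial is fully visible, axis (203,47), needle tip (272,91), marker tab (235,140). The two cameras agree on the platform to 2 mm (side 166–169 mm, yaw 10.4°). Next: dial angles and precise segmentation.

```bash
cat > ang.py <<'E'
import sys,pickle;from h import *
n=sys.argv[1];s,p,z,i=pickle.load(open(f'w{n}.pkl','rb'))
hsv=cv2.cvtColor(p,cv2.COLOR_RGB2HSV)
m=cv2.inRange(hsv,(12,150,120),(28,255,255));m[230:]=0
k,l,st,ce=cv2.connectedComponentsWithStats(m);
j=1+np.argmax(st[1:,4]);mk=ce[j];print('marker px',mk.round(1),st[j])
# hub: approx from projection: dial axis in dial coords
import json
try: ax=np.array(json.load(open('ax.json')))
except Exception: ax=None
if ax is None:
    c=np.array([203,47.]);ax=dial(c,i,s);json.dump(list(ax),open('ax.json','w'))
print('axis',ax)
# needle: rectified polar scan
H=[];src=[];dst=[]
g=np.array([[.0,-.06],[.0,.06],[.09,-.06],[.09,.06]])
th20=np.deg2rad(20);u3=X3*np.cos(th20)-np.array([0,0,1])*np.sin(th20);P0=O+X3*.093+np.array([0,0,.062])
def todial(q): return P0+u3*q[0]+Y3*q[1]
gray=cv2.cvtColor(p,cv2.COLOR_RGB2GRAY).astype(np.float32)
best=[]
for a in np.arange(0.0,3.0,.01):
    v=[]
    for r in np.arange(.018,.046,.002):
        q=proj(todial(ax+r*np.array([-np.sin(a),-np.cos(a)])),i,s)
        v.append(cv2.getRectSubPix(gray,(1,1),(float(q[0]),float(q[1])))[0,0])
    best.append(np.mean(v))
best=np.array(best);w=np.clip(best.max()-best-60,0,None);a=np.arange(0,3,.01)
k=np.argmax(w);sl=slice(max(0,k-12),k+13);print('needle',(a[sl]@w[sl]/w[sl].sum()).round(3),'min gray',best.min().round(0),'max',best.max().round(0))
q=dial(mk,i,s);print('marker',angle(q,ax).round(3),'r',np.hypot(*(q-ax)).round(4))
E
python3 ang.py 2
python3 - <<'E'
import pickle;from h import *
s,p,z,i=pickle.load(open('w2.pkl','rb'));ax=dial((203,47),i,s)
for q in [(272,91),(281,60),(124,51),(199.5,127),(236,141),(254,109),(147,103)]:
    d=dial(q,i,s);print(q,np.hypot(*(d-ax)).round(4),angle(d,ax).round(3))
cv2.imwrite('pics/c2.png',cv2.resize(p[10:190,60:330,::-1],None,fx=2.9,fy=2.9,interpolation=cv2.INTER_CUBIC))
E
```

```text
marker px [234.5 140.8] [228 127  15  26 217]
axis [0.09463225 0.0017805 ]
needle 0.462 min gray 13.0 max 234.0
marker 1.127 r 0.0756
(272, 91) 0.0619 0.443
(281, 60) 0.0599 0.029
(124, 51) 0.0589 2.948
(199.5, 127) 0.0614 1.487
(236, 141) 0.076 1.113
(254, 109) 0.061 0.764
(147, 103) 0.0601 2.208
```

View pics/c2.png

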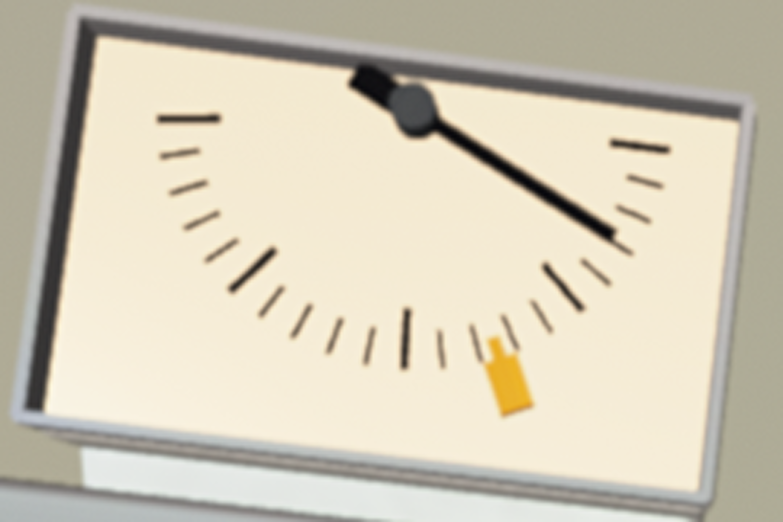

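In the crop, the needle sits just before the third division (about 0.45 rad). The marker tab is midway between the 7th and 8th divisions (about 1.125 rad, from both tick count and ray cast). So the platform must sink about 6.7 mm from its z of about 0.1045. I'm approaching corner c now.

play_rows(increments=[{"jaw": -1.0,"x": 20,"y": -4,"z": -2,"rx": 0,"ry": 0,"rz": 0},{"jaw": -1.0,"x": 15,"y": -2,"z": -2,"rx": 0,"ry": 0,"rz": 0},{"jaw": -1.0,"x": 6,"y": 0,"z": 0,"rx": 0,"ry": 0,"rz": 0},{"jaw": -1.0,"x": 0,"y": 0,"z": 0,"rx": 0,"ry": 0,"rz": 0}])

```text
clock: 2.65
ee_pos: [0.6377, 0.0287, 0.1221]
tcp_rot: [0.106, 0.703, 0.105, -0.695]
force: [0.3, 0.1, -0.7]
width: 0.0001
```

play_rows(increments=[{"jaw": -1.0,"x": 2,"y": 0,"z": 0,"rx": 0,"ry": 0,"rz": 0},{"jaw": -1.0,"x": 0,"y": 0,"z": 0,"rx": 0,"ry": 0,"rz": 0}])

```text
clock: 2.85
ee_pos: [0.6388, 0.0279, 0.1221]
tcp_rot: [0.106, 0.704, 0.104, -0.694]
force: [0.2, -0.8, -0.3]
width: 0.0002
```

play_rows(increments=[{"jaw": -1.0,"x": 6,"y": 0,"z": 0,"rx": 0,"ry": 0,"rz": 0},{"jaw": -1.0,"x": 6,"y": 0,"z": 0,"rx": 0,"ry": 0,"rz": 0}])

```text
clock: 3.05
ee_pos: [0.6405, 0.0275, 0.1122]
tcp_rot: [0.106, 0.706, 0.104, -0.693]
force: [-0.2, -0.8, -0.3]
width: 0.0003
```

Run:
```python
from station import *;from h import *
s=sensors.get_state();print(rot(s['tcp_rot']).round(4));print(s['ee_pos'],s['qd'].round(4))
d=s['ee_pos'][:2]-[.556,.0865];print('scale xy',d@X,d@Y)
```

```text
[[ 1.850e-02  2.942e-01 -9.556e-01]
 [-8.000e-04 -9.557e-01 -2.943e-01]
 [-9.998e-01  6.200e-03 -1.740e-02]]
[0.64052946 0.02752092 0.11215863] [-0.0013  0.0695  0.0169  0.0016 -0.1073 -0.0007]
scale xy 0.07255782749002868 -0.07320603570421885
```

play_rows(increments=[{"jaw": -1.0,"x": 0,"y": -6,"z": 5,"rx": 0,"ry": -1.5,"rz": 0},{"jaw": -1.0,"x": 0,"y": -3,"z": 3,"rx": 0,"ry": -0.5,"rz": 0},{"jaw": -1.0,"x": 0,"y": 0,"z": 0,"rx": 0,"ry": 0,"rz": 0}])

```text
clock: 3.35
ee_pos: [0.6285, 0.0345, 0.1106]
tcp_rot: [-0.108, -0.691, -0.102, 0.707]
force: [1.2, 0.1, 0.1]
width: -0.0004
```

play_rows(increments=[{"jaw": -1.0,"x": 3,"y": 0,"z": 0,"rx": 0,"ry": 0,"rz": 0},{"jaw": -1.0,"x": 3,"y": 0,"z": 0,"rx": 0,"ry": 0,"rz": 0}])

```text
clock: 3.55
ee_pos: [0.6288, 0.0348, 0.1049]
tcp_rot: [-0.109, -0.692, -0.102, 0.706]
force: [-0.6, 0.5, 0.2]
width: -0.0
```

play_rows(increments=[{"jaw": -1.0,"x": 2,"y": 0,"z": 0,"rx": 0,"ry": 0,"rz": 0},{"jaw": -1.0,"x": 2,"y": 0,"z": 0,"rx": 0,"ry": 0,"rz": 0}])

```text
clock: 3.75
ee_pos: [0.6288, 0.0348, 0.101]
tcp_rot: [-0.109, -0.692, -0.102, 0.706]
force: [-1.3, 0.8, 3.2]
width: 0.0005
```

```bash
python3 look.py 3; python3 ang.py 3
```

```text
3.75 [0.6288 0.0348 0.101 ] [-1.29  0.79  3.18] 0.0004845133432581205
marker px [234.3 148.8] [225 130  21  35 411]
axis [0.09463225 0.0017805 ]
needle 0.829 min gray 13.0 max 226.0
marker 1.128 r 0.0757
```

play_rows(increments=[{"jaw": -1.0,"x": 2,"y": 0,"z": 0,"rx": 0,"ry": 0,"rz": 0},{"jaw": -1.0,"x": 0.7,"y": 0,"z": 0,"rx": 0,"ry": 0,"rz": 0}])

```text
clock: 4.0
ee_pos: [0.6289, 0.0348, 0.0989]
tcp_rot: [-0.108, -0.692, -0.102, 0.706]
force: [-1.3, 0.7, 3.8]
width: -0.0001
```

```bash
python3 look.py 4; python3 ang.py 4
```

```text
4.0 [0.6289 0.0348 0.0989] [-1.27  0.66  3.78] -6.721480875143901e-05
marker px [233.8 149.5] [224 130  22  36 422]
axis [0.09463225 0.0017805 ]
needle 1.045 min gray 12.0 max 226.0
marker 1.128 r 0.0757
```

View pics/w4.png

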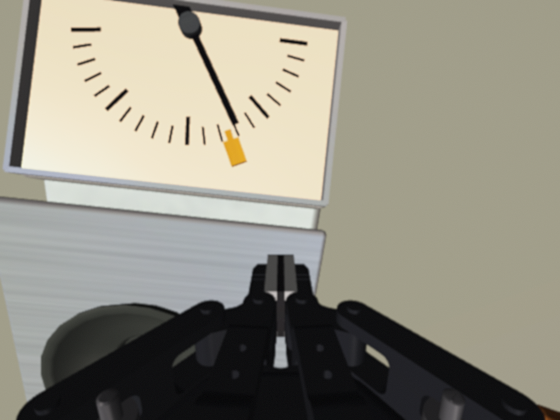

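The needle tip (236,122) almost lines up with the marker (234,149), about 0.08 rad short. I'll nudge it down and hold.

play_rows(increments=[{"jaw": -1.0,"x": 0.8,"y": 0,"z": 0,"rx": 0,"ry": 0,"rz": 0},{"jaw": -1.0,"x": 0,"y": 0,"z": 0,"rx": 0,"ry": 0,"rz": 0},{"jaw": -1.0,"x": 0,"y": 0,"z": 0,"rx": 0,"ry": 0,"rz": 0}])

```text
clock: 4.35
ee_pos: [0.6288, 0.0348, 0.0988]
tcp_rot: [-0.108, -0.692, -0.102, 0.706]
force: [-1.5, 0.4, 4.0]
width: 0.0001
```

```bash
python3 look.py 5; python3 ang.py 5
```

```text
4.35 [0.6288 0.0348 0.0988] [-1.46  0.44  3.99] 9.909304527770484e-05
marker px [233.7 149.5] [224 130  22  36 422]
axis [0.09463225 0.0017805 ]
needle 1.048 min gray 12.0 max 226.0
marker 1.128 r 0.0757
```

play_rows(increments=[{"jaw": -1.0,"x": 1,"y": 0,"z": 0,"rx": 0,"ry": 0,"rz": 0},{"jaw": -1.0,"x": 0.5,"y": 0,"z": 0,"rx": 0,"ry": 0,"rz": 0},{"jaw": -1.0,"x": 0.1,"y": 0,"z": 0,"rx": 0,"ry": 0,"rz": 0},{"jaw": -1.0,"x": 0.1,"y": 0,"z": 0,"rx": 0,"ry": 0,"rz": 0},{"jaw": -1.0,"x": 0.1,"y": 0,"z": 0,"rx": 0,"ry": 0,"rz": 0}])

```text
clock: 4.9
ee_pos: [0.6288, 0.0348, 0.0975]
tcp_rot: [-0.108, -0.692, -0.102, 0.707]
force: [-3.0, 0.2, 4.9]
width: 0.0002
```

```bash
python3 look.py 6; python3 ang.py 6
```

```text
4.9 [0.6288 0.0348 0.0975] [-2.98  0.23  4.95] 0.00017496982746912935
marker px [233.4 149.8] [224 131  21  35 430]
axis [0.09463225 0.0017805 ]
needle 1.183 min gray 13.0 max 226.0
marker 1.128 r 0.0757
```

play_rows(increments=[{"jaw": -1.0,"x": 0.2,"y": 0,"z": 0,"rx": 0,"ry": 0,"rz": 0},{"jaw": -1.0,"x": 0.2,"y": 0,"z": 0,"rx": 0,"ry": 0,"rz": 0},{"jaw": -1.0,"x": 0.2,"y": 0,"z": 0,"rx": 0,"ry": 0,"rz": 0},{"jaw": -1.0,"x": 0.1,"y": 0,"z": 0,"rx": 0,"ry": 0,"rz": 0},{"jaw": -1.0,"x": 0.1,"y": 0,"z": 0,"rx": 0,"ry": 0,"rz": 0}])

```text
clock: 5.45
ee_pos: [0.6289, 0.0348, 0.0969]
tcp_rot: [-0.108, -0.692, -0.102, 0.707]
force: [-2.8, 0.6, 5.3]
width: -0.0001
```

```bash
python3 look.py 7; python3 ang.py 7
```

```text
5.45 [0.6289 0.0348 0.0969] [-2.75  0.62  5.27] -0.00011759110756538449
marker px [233.3 150. ] [224 131  21  35 427]
axis [0.09463225 0.0017805 ]
needle 1.241 min gray 13.0 max 226.0
marker 1.128 r 0.0757
```

View pics/w7.png

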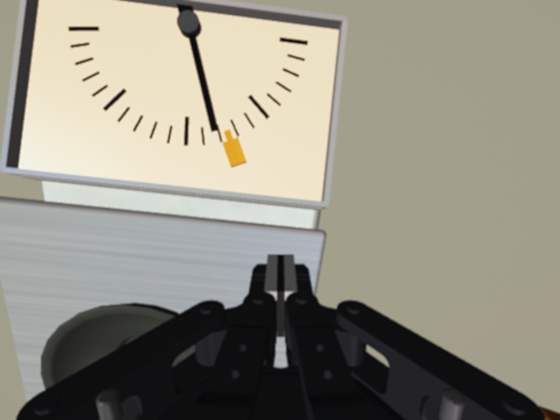

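The needle is about 0.11 rad (under one division) past the marker, which is inside tolerance. I'll ease back up to centre it and hold there.

play_rows(increments=[{"jaw": -1.0,"x": -1.2,"y": 0,"z": 0,"rx": 0,"ry": 0,"rz": 0},{"jaw": -1.0,"x": 0,"y": 0,"z": 0,"rx": 0,"ry": 0,"rz": 0}])

```text
clock: 5.7
ee_pos: [0.6288, 0.0348, 0.098]
tcp_rot: [-0.108, -0.692, -0.102, 0.707]
force: [-1.9, -0.5, 5.2]
width: 0.0005
```

```bash
python3 look.py 8; python3 ang.py 8
```

```text
5.7 [0.6288 0.0348 0.098 ] [-1.87 -0.51  5.23] 0.00046046108667885177
marker px [233.5 149.7] [224 131  22  35 425]
axis [0.09463225 0.0017805 ]
needle 1.13 min gray 13.0 max 226.0
marker 1.128 r 0.0757
```

Level (1.130 against 1.128). I'll hold here for over a second.

play_rows(increments=[{"jaw": -1.0,"x": 0,"y": 0,"z": 0,"rx": 0,"ry": 0,"rz": 0},{"jaw": -1.0,"x": 0,"y": 0,"z": 0,"rx": 0,"ry": 0,"rz": 0},{"jaw": -1.0,"x": 0,"y": 0,"z": 0,"rx": 0,"ry": 0,"rz": 0},{"jaw": -1.0,"x": 0,"y": 0,"z": 0,"rx": 0,"ry": 0,"rz": 0},{"jaw": -1.0,"x": 0,"y": 0,"z": 0,"rx": 0,"ry": 0,"rz": 0}])

```text
clock: 6.25
ee_pos: [0.6289, 0.0348, 0.0978]
tcp_rot: [-0.108, -0.692, -0.102, 0.707]
force: [-2.3, 0.4, 4.5]
width: -0.0001
```

```bash
python3 look.py 9; python3 ang.py 9
```

```text
6.25 [0.6289 0.0348 0.0978] [-2.27  0.37  4.49] -9.206956886035993e-05
marker px [233.4 149.7] [224 131  22  35 426]
axis [0.09463225 0.0017805 ]
needle 1.154 min gray 13.0 max 226.0
marker 1.129 r 0.0757
```

play_rows(increments=[{"jaw": -1.0,"x": 0,"y": 0,"z": 0,"rx": 0,"ry": 0,"rz": 0},{"jaw": -1.0,"x": 0,"y": 0,"z": 0,"rx": 0,"ry": 0,"rz": 0},{"jaw": -1.0,"x": 0,"y": 0,"z": 0,"rx": 0,"ry": 0,"rz": 0},{"jaw": -1.0,"x": 0,"y": 0,"z": 0,"rx": 0,"ry": 0,"rz": 0},{"jaw": -1.0,"x": 0,"y": 0,"z": 0,"rx": 0,"ry": 0,"rz": 0}])

```text
clock: 6.8
ee_pos: [0.6289, 0.0348, 0.0978]
tcp_rot: [-0.108, -0.692, -0.102, 0.707]
force: [-2.1, 1.1, 3.9]
width: -0.0001
```

```bash
python3 look.py 10; python3 ang.py 10
```

```text
6.8 [0.6289 0.0348 0.0978] [-2.11  1.09  3.93] -7.112007519180598e-05
marker px [233.5 149.7] [224 131  22  35 425]
axis [0.09463225 0.0017805 ]
needle 1.152 min gray 13.0 max 226.0
marker 1.128 r 0.0757
```

It held for 1.1 s within 0.03 rad. Now I'll let it go gently, straight up.

play_rows(increments=[{"jaw": -1.0,"x": -3,"y": 0,"z": 0,"rx": 0,"ry": 0,"rz": 0},{"jaw": -1.0,"x": -4,"y": 0,"z": 0,"rx": 0,"ry": 0,"rz": 0},{"jaw": -1.0,"x": -6,"y": 0,"z": 0,"rx": 0,"ry": 0,"rz": 0},{"jaw": -1.0,"x": -12,"y": 0,"z": 0,"rx": 0,"ry": 0,"rz": 0},{"jaw": -1.0,"x": -20,"y": 0,"z": 0,"rx": 0,"ry": 0,"rz": 0}])

```text
clock: 7.35
ee_pos: [0.6275, 0.0352, 0.1393]
tcp_rot: [-0.108, -0.69, -0.103, 0.709]
force: [1.3, 0.9, -0.7]
width: 0.0004
```

play_rows(increments=[{"jaw": -1.0,"x": -20,"y": 0,"z": 0,"rx": 0,"ry": 0,"rz": 0},{"jaw": -1.0,"x": -10,"y": 0,"z": 0,"rx": 0,"ry": 0,"rz": 0},{"jaw": -1.0,"x": 0,"y": 0,"z": 0,"rx": 0,"ry": 0,"rz": 0},{"jaw": -1.0,"x": 0,"y": 0,"z": 0,"rx": 0,"ry": 0,"rz": 0},{"jaw": -1.0,"x": 0,"y": 0,"z": 0,"rx": 0,"ry": 0,"rz": 0}])

```text
clock: 7.85
ee_pos: [0.63, 0.0352, 0.1745]
tcp_rot: [-0.109, -0.692, -0.102, 0.706]
force: [-0.1, -0.5, 0.1]
width: -0.0001
```

```bash
python3 look.py 11; python3 ang.py 11
```

```text
7.85 [0.63   0.0352 0.1745] [-0.14 -0.52  0.11] -0.00011089190510334387
marker px [247.2 138.3] [241 126  14  23 183]
axis [0.09463225 0.0017805 ]
needle 0.463 min gray 14.0 max 235.0
marker 1.123 r 0.0757
```

View pics/w11.png

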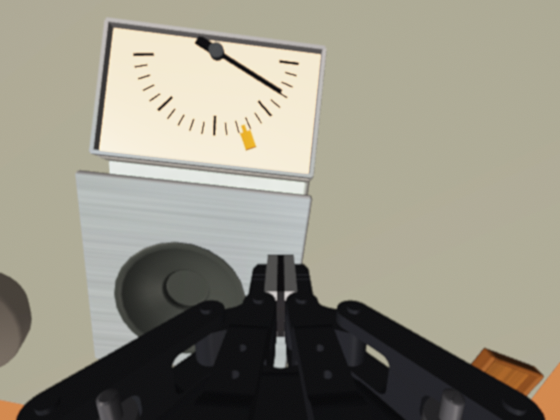

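The needle is back at 0.463 rad, the same as before the press. The marker is unmoved and the dish is still in the middle. The fingers are 7 cm clear, so I'm handing in.

```bash
python3 -c "
from station import finish_job;print(finish_job())"
```

```text
the job is handed in; nothing more can be done
None
```

I pressed the scale's bare corner on the dial side at scale -y (corner_c) with the closed fingertips until the pointer was level with the brass marker. I held it there for about 1.1 s and then released it straight up. The job is handed in, and it reports no verdict.

- **Hold:** the pointer read 1.13 to 1.15 rad against the marker at 1.13 rad, with about 4 to 5 N of vertical force.
- **Overshoot:** my first approach went 0.11 rad past the marker, which is less than one small division, and I eased it back before the hold.
- **Last checks:** the pointer returned to 0.46 rad, the same as before the press. The marker still read 1.12 rad and the force was back to about zero. In the last picture the dish stood in the middle of the platform, with the fingers about 7 cm above it.
- **Disagreements and gaps:** the two cameras differed by 2 mm on the platform centre. On the way down the tool leaned about 1 degree and drifted a few millimetres sideways, and I corrected the drift before touching the platform. I did not measure the jar, spoon rest and bin again at the end, but the fingers and hand did not go near them.

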